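# Enter the racked tubes on the colour keypad

## Task

Enter the three sample tubes standing in the blue rack on the keypad with the closed fingertips: going from the left tube to the right one as you see them from the robot, press the key of each tube's cap colour fully home, where it stays down, then press the long white bar all the way down and let it come back up. Do not press the key of the tube that stands apart in the grey stand, do not press the bar early, and leave the tubes and everything else on the desk where they are; nothing is picked up.

Things in the scene. Friction and masses are not known exactly. Their poses are not given: they have to be found in the camera images.
- keypad: Grey entry keypad, 132 (x) x 220 (y) x 34 mm high, fixed to the desk; origin at the centre of its underside, its x axis points away from the robot side, y to the left, z up. Flat top face at height 34 mm. A row of four square colour keys at x = +16 mm (from the left, +y: violet at y = +69, blue +23, red -23, green -69 mm); in front of them, nearer the robot, a long white enter bar at x = -38 mm; behind them a dark blank display, up to x = 61 mm.
- key_violet_top (a point): Centre of the top face of the violet key, a cap 26 x 26 mm whose top stands 15 mm over the keypad's top face when up (49 mm over the desk) and 8 mm when fully pressed; it moves with the key.
- key_violet (a joint): How far the violet key is pressed, m: 0 up, 0.007 fully home. A latching key: it stays where it is pressed to and cannot be released by pressing again. It yields at about 2.5 N and stops hard at 7 mm.
- key_blue_top (a point): Centre of the top face of the blue key, a cap 26 x 26 mm whose top stands 15 mm over the keypad's top face when up (49 mm over the desk) and 8 mm when fully pressed; it moves with the key.
- key_blue (a joint): How far the blue key is pressed, m: 0 up, 0.007 fully home. A latching key: it stays where it is pressed to and cannot be released by pressing again. It yields at about 2.5 N and stops hard at 7 mm.
- key_red_top (a point): Centre of the top face of the red key, a cap 26 x 26 mm whose top stands 15 mm over the keypad's top face when up (49 mm over the desk) and 8 mm when fully pressed; it moves with the key.
- key_red (a joint): How far the red key is pressed, m: 0 up, 0.007 fully home. A latching key: it stays where it is pressed to and cannot be released by pressing again. It yields at about 2.5 N and stops hard at 7 mm.
- key_green_top (a point): Centre of the top face of the green key, a cap 26 x 26 mm whose top stands 15 mm over the keypad's top face when up (49 mm over the desk) and 8 mm when fully pressed; it moves with the key.
- key_green (a joint): How far the green key is pressed, m: 0 up, 0.007 fully home. A latching key: it stays where it is pressed to and cannot be released by pressing again. It yields at about 2.5 N and stops hard at 7 mm.
- enter_bar_top (a point): Centre of the top face of the white enter bar, 24 (x) x 120 (y) mm, its top 11 mm over the keypad's top face when up (45 mm over the desk); it moves with the bar.
- enter_bar (a joint): How far the enter bar is pressed, m: 0 up, 0.006 fully down. Sprung: starts to yield at about 1.6 N, 4 N at the bottom, comes back up when let go.
- rack: Blue tube rack, fixed to the desk, a block 44 (x) x 130 (y) x 45 mm high with three square 14 mm holes at y = +40 (left), 0 and -40 mm (right); origin at the centre of its underside, y axis to the left as the robot sees it, x axis away from the robot. Not the white tube rack at the back of the desk.
- stand: Grey single-tube stand, fixed to the desk, 50 x 50 x 45 mm, one square 14 mm hole, off to the right; origin at the centre of its underside. It holds the one tube that is not to be entered.
- tube_violet: Capped sample tube with a violet cap, 84 mm long, 12 mm thick with a 16 mm cap, standing upright and loose in a hole of the blue rack or in the grey stand (bottom 8 mm, top 92 mm over the desk); origin at the centre of its bottom.
- tube_blue: Capped sample tube with a blue cap, 84 mm long, 12 mm thick with a 16 mm cap, standing upright and loose in a hole of the blue rack or in the grey stand (bottom 8 mm, top 92 mm over the desk); origin at the centre of its bottom.
- tube_red: Capped sample tube with a red cap, 84 mm long, 12 mm thick with a 16 mm cap, standing upright and loose in a hole of the blue rack or in the grey stand (bottom 8 mm, top 92 mm over the desk); origin at the centre of its bottom.
- tube_green: Capped sample tube with a green cap, 84 mm long, 12 mm thick with a 16 mm cap, standing upright and loose in a hole of the blue rack or in the grey stand (bottom 8 mm, top 92 mm over the desk); origin at the centre of its bottom.
- highlighter: Yellow highlighter with a black cap, 16 x 117 x 16 mm, lying loose left of the keypad; origin at the centre of its underside. Bystander.
- usb_stick: Black USB stick, 18 x 54 x 9 mm, lying loose right of the keypad; origin at the centre of its underside. Bystander.
- lens_tissue: Blue booklet of lens tissue, 74 x 103 x 8 mm, lying loose right of the keypad; origin at the centre of its underside. Bystander.

How it is judged:
By the outcome, as a careful person would: the job done as asked, in the order asked, and still so for the second after the job is handed in, with the robot touching nothing.
It also fails if it takes over 42 s, if anything falls off the work surface, if the arm or the gripper's body presses on something with over 40 N, if the wrist force passes 120 N, or if a joint passes its speed limit or range.

## Robot

A 6-joint arm with a two-finger parallel gripper is mounted at the origin on a cart in front of the work surface, level with it; the furniture and walls round the work are solid. World frame = base frame: x ahead of the robot, y to its left, z up, the work surface at z = 0. Lengths are in m, angles in rad, forces in N, time in s.
With the tool pointing down it reaches from about 0.375 to 0.9 m from the base axis. Payload 3.1 kg.
Tool frame: the origin (TCP) lies at the very end of the fingers, on their centre line; the grasp point (between the pads) lies 19 mm behind it; z points along the fingers, y is the direction in which the jaws open and shut (so a half turn about z gives the same grasp; the last joint's range is limited). The gripper opens to 87 mm and grips with 3 to 60 N. Pads are 19 mm wide; open, the fingers measure 117 mm over their backs; the gripper's body (75 mm by 190 mm) begins 51 mm behind the grasp point.
Start: joints at [-1.361, 0.527, 1.433, -0, 1.181, -0.178], TCP at [0.236, -0.579, 0.223] pointing down, gripper open.
Joint ranges: [-3.08, 3.08], [-0.75, 2.2], [0.22, 2.44], [-1.43, 4.57], [0, 2.65], [-2.85, 2.85]. Speed limits (rad/s): [2.79, 2.79, 3.14, 3.14, 3.14, 3.14].

## Interface

Orientations are given as a unit quaternion [x, y, z, w].
In Python, from rig import robot gives the robot as it stands.
- The arm moves only by the tool arm_command, never from a script. Its argument "targets" is a list of rows, each a list of 5 numbers: the shift along the tool's x, y, z in cm, then the turn about the tool's z in rad, then the finger opening in cm, from 0 to 8.7. In form: [[dx, dy, dz, spin, hand], ...]. A call has 1 to 5 rows; each row is the pose to reach, as a shift and turn from the pose commanded when the call began, along the tool's axes at that moment; what a row does not reach only later rows make up. A row lasts 1/8 s, in which the tool goes at most 62.5 mm and 10.7 degrees, less where a joint would pass 70% of its speed; a pose out of reach is approached as far as the arm can. A call with a gripper value outside its range is refused whole. The fingers move at their own pace and stop on an object; "newtons" is the grip in N (left out, the last holds). Time passes only in rows, so rows that repeat a pose let the fingers close. It gives the time, the measured TCP pose, the force and the opening at its end, in the units of the state.
- robot.get_obs(): the state, without advancing time (a new reading comes with each control period).
- robot.camera(name): name is "scene" or "top" or "wrist"; returns (picture, depth): 384x512x3 uint8, red, green, blue; 384x512 float32, m along the optical axis (not along the pixel's ray), 0 where there is no reading.
- robot.camera_model(name): a dict with "mtx" (3x3 intrinsics, pixels), "k1" (the pictures are not rectified: a ray, as slopes to the right and down, at radius r is drawn at 1 + k1 r^2 times it, then the intrinsics apply), "extrinsics" (4x4, takes a point from world to camera coordinates). Camera axes: x right, y up, looking along -z (the intrinsics and any distortion apply to the point x, -y, -z); pixel columns grow to the right and rows downward; lengths in m; the calibration is good to about 2 mm. A picture is of the moment at which its call begins: read the wrist's pose just before it. camera_model takes no time and is no camera call; for the wrist camera it gives the pose at the moment of the call.
- robot.hand_in(): hands the job in, once; it reports no verdict.
The state is a dict: "time": time; "q": joint angles; "joint_velocities": joint speeds; "joint_torque": joint torques, N m; "position": TCP position; "tool_rot": TCP orientation; "ft_force": force on the tool from outside, world axes, zero at the start; "moment": the same for the moment, N m; "grip_width": finger opening in m.
Only numpy, scipy, OpenCV 4.12 (cv2) and the standard library are available. Lean on these libraries where they do the work, as an engineer would, in place of code of your own. Each camera call takes 0.05 s, during which the arm holds its last target.

## Working session

There is one attempt and no reset: what is moved stays moved. The work goes in short steps, Python scripts to look and compute and a tool call to move; the robot and the scene stay as the last step left them, time stands still between calls to the robot, and variables do not carry over. Pictures are saved under pics/ and viewed, and the job is handed in when it is done.

Besides the shell and the picture viewer there is one more tool, called after "Call:" as a command line: name --pt "numbers of a row" for each row, then --argument value for the rest. arm_command: Moves the arm, as the interface text tells. Its arguments: {"type":"object","properties":{"targets":{"type":"array","items":{"type":"array","items":{"type":"number"}}},"newtons":{"type":"number"}},"required":["targets"]}

```bash
mkdir -p pics; cat > h.py <<'E'
import numpy as np, cv2, pickle
from rig import robot
def save(n,tag):
    m=robot.camera_model(n); p,d=robot.camera(n)
    cv2.imwrite(f'pics/{tag}.png',p[:,:,::-1]); pickle.dump((m,p,d),open(f'{tag}.pkl','wb'))
def pt(tag,u,v):
    m,p,d=pickle.load(open(f'{tag}.pkl','rb')); K=np.array(m['mtx']); E=np.array(m['extrinsics'])
    z=np.median(d[int(v)-1:int(v)+2,int(u)-1:int(u)+2])
    x,y=ray(m,u,v); return np.linalg.inv(E)@np.array([x*z,-y*z,-z,1])
def ray(m,u,v):
    K=np.array(m['mtx']); a=(u-K[0,2])/K[0,0]; b=(v-K[1,2])/K[1,1]; x,y=a,b
    for _ in range(20):
        s=1+m['k1']*(x*x+y*y); x,y=a/s,b/s
    return x,y
def atz(tag,u,v,z):
    m=pickle.load(open(f'{tag}.pkl','rb'))[0]; x,y=ray(m,u,v); I=np.linalg.inv(np.array(m['extrinsics']))
    d=I[:3,:3]@[x,-y,-1]; o=I[:3,3]; return o+d*(z-o[2])/d[2]
E
python3 - <<'E'
from h import *
save('scene','s0');save('top','t0')
o=robot.get_obs();print(o['time'],o['position'],o['tool_rot'],o['ft_force'],o['grip_width'])
E
```

```text
0.1 [ 0.23622824 -0.57790683  0.22165558] [ 9.81257358e-01  1.92699229e-01 -3.32554589e-05 -1.00157884e-03] [-0.08004813  0.15469523  0.683813  ] 0.08705413641345432
```

View pics/s0.png

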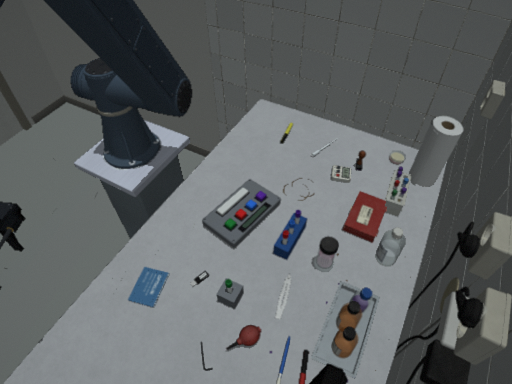

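View pics/t0.png

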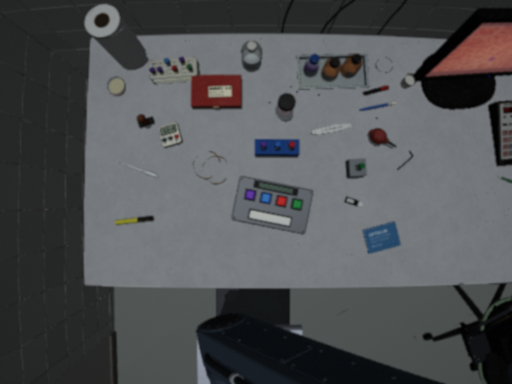

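```bash
python3 - <<'E'
from h import *
p=cv2.imread('pics/t0.png')
cv2.imwrite('pics/t0c.png',cv2.resize(p[125:245,225:385],None,fx=5,fy=5,interpolation=cv2.INTER_CUBIC))
p=cv2.imread('pics/s0.png')
cv2.imwrite('pics/s0c.png',cv2.resize(p[170:310,190:330],None,fx=4,fy=4,interpolation=cv2.INTER_CUBIC))
E
```

```text
(no output)
```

View pics/t0c.png

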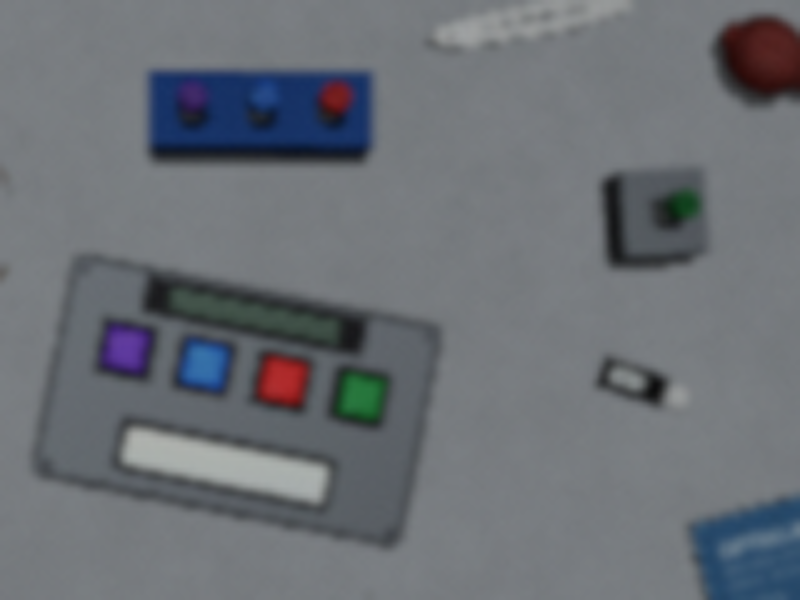

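View pics/s0c.png

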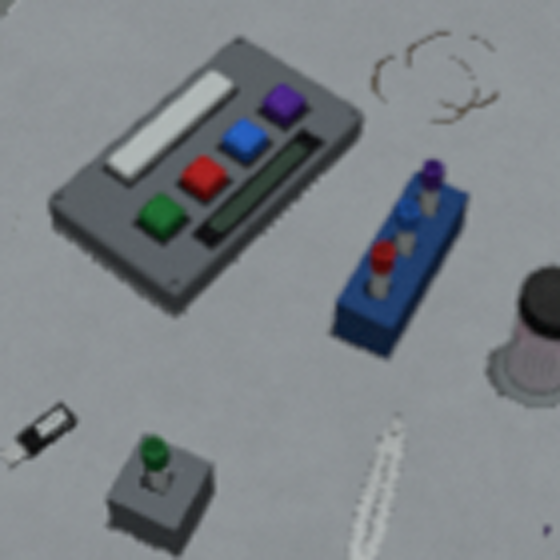

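Both views agree: the rack holds violet, blue, red from left to right (crop px 193, 263, 337), and green is alone in the grey stand. In the top crop the keys are at violet (127,349), blue (204,365), red (283,380), green (360,396) and bar (225,465).

```bash
python3 - <<'E'
from h import *
from scipy.spatial.transform import Rotation as R
import itertools
px=dict(v=(127,349),b=(204,365),r=(283,380),g=(360,396),bar=(225,465))
loc=dict(v=(16,69),b=(16,23),r=(16,-23),g=(16,-69),bar=(-38,0))
P=[];L=[]
for k,(x,y) in px.items():
    u=(x+.5)/5-.5+225;v=(y+.5)/5-.5+125
    a=atz('t0',u,v,.045 if k=='bar' else .049); P.append(a[:2]);L.append(np.array(loc[k])/1000)
    print(k,a.round(4),pt('t0',u,v).round(4)[:3])
P=np.array(P);L=np.array(L);pc=P.mean(0);lc=L.mean(0)
H=(L-lc).T@(P-pc);U,S,V=np.linalg.svd(H);r=V.T@U.T
t=pc-r@lc;print('yaw',np.arctan2(r[1,0],r[0,0]),'t',t);F=L@r.T+t;print((F).round(4),((F-P)*1000).round(1))
o=robot.get_obs();q=R.from_quat(o['tool_rot']).as_matrix();print(q.round(3))
for f in F: print('tool shift cm',((q.T@(np.r_[f,.10]-o['position']))*100).round(2))
print('scene check')
for n,(x,y) in dict(v=(285,101),b=(245,137),r=(204,174),g=(162,213),bar=(172,125)).items():
    print(n,atz('s0',(x+.5)/4-.5+190,(y+.5)/4-.5+170,.049).round(4))
E
```

```text
v [ 0.5475 -0.0031  0.049 ] [ 0.5475 -0.0031  0.049 ]
b [ 0.5384 -0.0472  0.049 ] [ 0.5384 -0.0472  0.05  ]
r [ 0.5298 -0.0924  0.049 ] [ 0.5298 -0.0923  0.051 ]
g [ 0.5207 -0.1366  0.049 ] [ 0.5207 -0.1365  0.0496]
bar [ 0.4811 -0.0594  0.045 ] [ 0.481  -0.0594  0.0444]
yaw -0.1970096953833832 t [ 0.51838703 -0.0667315 ]
[[ 0.5476 -0.0022]
 [ 0.5386 -0.0473]
 [ 0.5296 -0.0924]
 [ 0.5206 -0.1375]
 [ 0.4811 -0.0593]] [[ 0.1  0.9]
 [ 0.2 -0.1]
 [-0.2  0. ]
 [-0.1 -0.9]
 [ 0.1  0.1]]
[[ 0.926  0.378 -0.   ]
 [ 0.378 -0.926  0.002]
 [ 0.    -0.002 -1.   ]]
tool shift cm [ 50.59 -41.5   12.26]
tool shift cm [ 48.05 -37.66  12.26]
tool shift cm [ 45.51 -33.83  12.25]
tool shift cm [ 42.97 -29.99  12.24]
tool shift cm [ 42.28 -38.72  12.26]
scene check
v [ 0.5539 -0.0078  0.049 ]
b [ 0.5444 -0.0532  0.049 ]
r [ 0.535  -0.0979  0.049 ]
g [ 0.5263 -0.1427  0.049 ]
bar [ 0.4901 -0.0695  0.049 ]
```

Call:
arm_command --pt "5 -4.1 0 0.12 0" --pt "10 -8.2 0 0.24 0" --pt "15 -12.3 0 0.36 0" --pt "20 -16.4 0 0.48 0" --pt "24 -19.7 0 0.587 0" --newtons 20

```text
time: 0.72
position: [0.3846, -0.3034, 0.2223]
tool_rot: [0.995, -0.101, -0.0, -0.0]
ft_force: [0.6, -0.1, 0.7]
grip_width: 0.045
```

Call:
arm_command --pt "2 -6 0 0 0" --pt "4 -12 0 0 0" --pt "6 -18 2 0 0" --pt "8 -24 4 0 0" --pt "9 -30 6 0 0"

```text
time: 1.35
position: [0.5292, -0.0368, 0.1652]
tool_rot: [0.995, -0.099, 0.001, 0.0]
ft_force: [0.6, 0.6, 0.2]
grip_width: 0.0019
```

Call:
arm_command --pt "0.3 -2.5 0 0 0" --pt "0.3 -2.5 0 0 0"

```text
time: 1.6
position: [0.5357, -0.0126, 0.1651]
tool_rot: [0.995, -0.098, -0.001, -0.0]
ft_force: [1.2, -0.5, 0.7]
grip_width: 0.0004
```

```bash
python3 - <<'E'
from h import *
save('wrist','w0')
o=robot.get_obs();print(o['time'],o['position'],o['tool_rot'],o['ft_force'],o['grip_width'],o['joint_velocities'])
E
```

```text
1.65 [ 0.53557075 -0.01394598  0.16545161] [ 9.95154294e-01 -9.83245796e-02 -4.19682637e-04  1.79366680e-04] [-0.22387602 -0.23786939  0.72249723] 0.0003905916505978044 [-0.03931812 -0.01041464  0.00317043 -0.00384482 -0.00060547 -0.00032449]
```

View pics/w0.png

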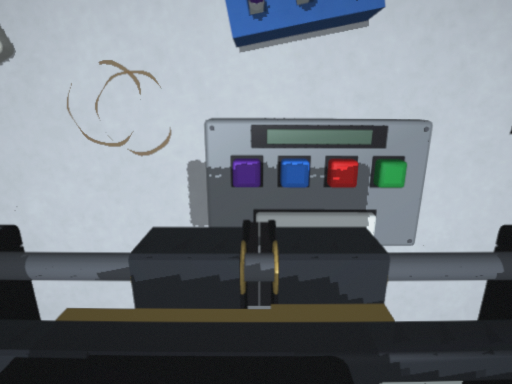

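```bash
python3 - <<'E'
from h import *
p=cv2.imread('pics/w0.png')
cv2.imwrite('pics/w0c.png',cv2.resize(p[110:260,220:420],None,fx=4,fy=4,interpolation=cv2.INTER_CUBIC))
E
```

```text
(no output)
```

View pics/w0c.png

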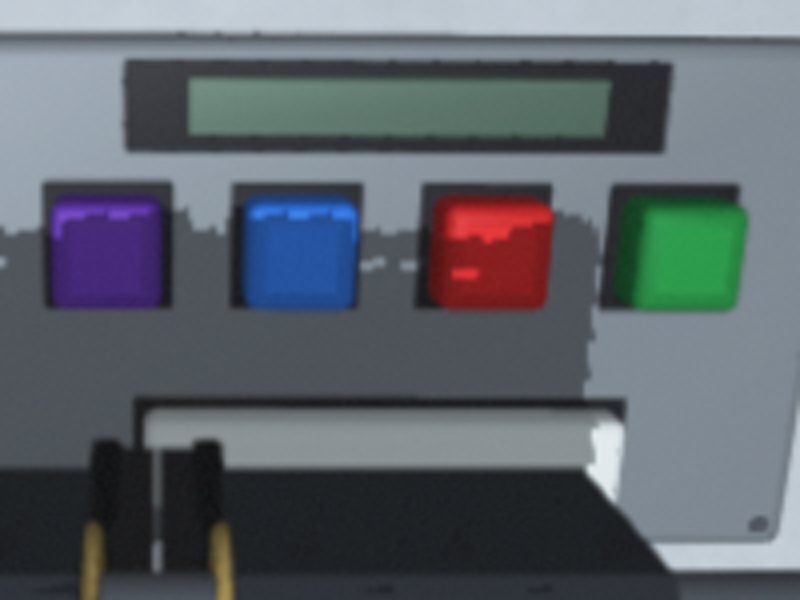

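```bash
python3 - <<'E'
from h import *
from scipy.spatial.transform import Rotation as R
loc=dict(v=(16,69),b=(16,23),r=(16,-23),g=(16,-69))
px=dict(v=(106,256),b=(301,257),r=(491,257),g=(686,258))
P=[];L=[]
for k,(x,y) in px.items():
    u=(x+.5)/4-.5+220;v=(y+.5)/4-.5+110
    a=atz('w0',u,v,.049);P.append(a[:2]);L.append(np.array(loc[k])/1000);print(k,a.round(4),pt('w0',u,v)[:3].round(4))
P=np.array(P);L=np.array(L);pc=P.mean(0);lc=L.mean(0)
H=(L-lc).T@(P-pc);U,S,V=np.linalg.svd(H);r=V.T@U.T
t=pc-r@lc;print('yaw',np.arctan2(r[1,0],r[0,0]),'t',t)
E=np.array(robot.camera_model('wrist')['extrinsics']);print('cam',np.linalg.inv(E)[:3,3])
print('bar',r@[-.038,0]+t)
E
```

```text
v [ 0.5489 -0.0051  0.049 ] [ 0.5486 -0.005   0.0475]
b [ 0.5399 -0.0494  0.049 ] [ 0.5396 -0.0495  0.0476]
r [ 0.5314 -0.0928  0.049 ] [ 0.5311 -0.0931  0.0478]
g [ 0.5224 -0.1376  0.049 ] [ 0.522 -0.138  0.048]
yaw -0.19757743964234004 t [ 0.51996092 -0.06807309]
cam [ 0.60756444 -0.02988342  0.32581697]
bar [ 0.48270021 -0.0606139 ]
```

Call:
arm_command --pt "1 -1.3 4 0 0" --pt "1 -1.3 9 0 0" --pt "1 -1.3 10.8 0 0" --pt "1 -1.3 10.8 0 0" --pt "1 -1.3 10.8 0 0"

```text
time: 2.28
position: [0.5488, -0.0049, 0.0588]
tool_rot: [0.995, -0.1, 0.001, 0.0]
ft_force: [0.9, 0.6, -0.4]
grip_width: 0.0004
```

```bash
python3 - <<'E'
from h import *
o=robot.get_obs();print(o['time'],o['position'],o['tool_rot'],o['ft_force'])
E
```

```text
2.275 [ 0.54883361 -0.00492032  0.05876032] [ 9.94975616e-01 -1.00113489e-01  8.86862691e-04  1.63091031e-04] [ 0.87046018  0.63743137 -0.36675503]
```

Call:
arm_command --pt "0 0 0.8 0 0" --pt "0 0 1.1 0 0" --pt "0 0 1.4 0 0" --pt "0 0 1.6 0 0" --pt "0 0 1.6 0 0"

```text
time: 2.9
position: [0.5487, -0.0039, 0.042]
tool_rot: [0.995, -0.099, 0.001, 0.0]
ft_force: [1.8, -0.8, 2.8]
grip_width: 0.0006
```

Call:
arm_command --pt "0 0 0.2 0 0" --pt "0 0 0.2 0 0"

```text
time: 3.15
position: [0.5488, -0.0039, 0.0411]
tool_rot: [0.995, -0.099, 0.001, 0.0]
ft_force: [0.2, -1.1, 11.3]
grip_width: 0.0007
```

Call:
arm_command --pt "0 0 0.2 0 0" --pt "0 0 0.2 0 0"

```text
time: 3.4
position: [0.5488, -0.0039, 0.0402]
tool_rot: [0.995, -0.099, 0.001, 0.0]
ft_force: [-2.6, -1.1, 18.5]
grip_width: 0.0006
```

Call:
arm_command --pt "0 0 -3 0 0" --pt "0 2.3 -3 0 0" --pt "0 4.6 -3 0 0" --pt "0 4.6 -2 0 0" --pt "0 4.6 -2 0 0"

```text
time: 4.03
position: [0.5377, -0.048, 0.0565]
tool_rot: [0.995, -0.1, -0.002, -0.001]
ft_force: [0.2, 0.4, 0.3]
grip_width: 0.0002
```

```bash
python3 - <<'E'
from h import *
save('wrist','w1')
o=robot.get_obs();print(o['time'],o['position'],o['tool_rot'],o['ft_force'])
p=cv2.imread('pics/w1.png')
cv2.imwrite('pics/w1c.png',cv2.resize(p[110:310,180:420],None,fx=3,fy=3,interpolation=cv2.INTER_CUBIC))
E
```

```text
4.075 [ 0.53808878 -0.0478754   0.05687934] [ 9.95056199e-01 -9.93032948e-02 -1.34545878e-03 -4.54561482e-04] [ 0.07361669 -0.12357995 -0.81454833]
```

View pics/w1c.png

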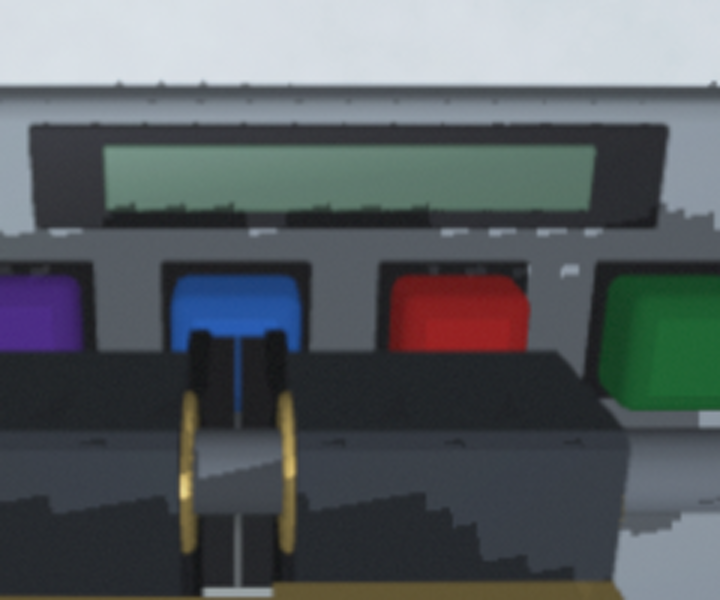

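The fingertips are centred over the blue key (crop px 237,340), and violet sits lower. Pressing blue.

Call:
arm_command --pt "0 0 0.8 0 0" --pt "0 0 1.2 0 0" --pt "0 0 1.6 0 0" --pt "0 0 2.0 0 0" --pt "0 0 2.0 0 0"

```text
time: 4.7
position: [0.5394, -0.0483, 0.0401]
tool_rot: [0.995, -0.099, 0.001, -0.0]
ft_force: [-2.5, 3.2, 19.6]
grip_width: 0.0003
```

Call:
arm_command --pt "0 0 -3 0 0" --pt "0 2.3 -3 0 0" --pt "0 4.6 -3 0 0" --pt "0 4.6 -2 0 0" --pt "0 4.6 -2 0 0"

```text
time: 5.32
position: [0.5288, -0.0933, 0.0566]
tool_rot: [0.995, -0.1, -0.001, -0.0]
ft_force: [0.1, -0.1, 0.5]
grip_width: 0.0004
```

Call:
arm_command --pt "0 0 0.8 0 0" --pt "0 0 1.2 0 0" --pt "0 0 1.6 0 0" --pt "0 0 2.0 0 0" --pt "0 0 2.0 0 0"

```text
time: 5.95
position: [0.5302, -0.0934, 0.04]
tool_rot: [0.995, -0.099, 0.0, -0.0]
ft_force: [-2.8, 2.3, 19.8]
grip_width: 0.0003
```

Call:
arm_command --pt "0 0 -3 0 0" --pt "0 0 -8 0 0" --pt "-3 -1.5 -11 0 0" --pt "-5.4 -2.3 -11 0 0" --pt "-5.4 -2.3 -11 0 0"

```text
time: 6.58
position: [0.4796, -0.0596, 0.1479]
tool_rot: [0.995, -0.099, -0.001, -0.0]
ft_force: [0.3, 0.1, -0.8]
grip_width: 0.0005
```

```bash
python3 - <<'E'
from h import *
save('wrist','w2')
o=robot.get_obs();print(o['time'],o['position'],o['tool_rot'],o['ft_force'])
m,p,d=pickle.load(open('w2.pkl','rb'));I=np.linalg.inv(np.array(m['extrinsics']))
for n,l in dict(v=(16,69),b=(16,23),r=(16,-23),g=(16,-69),face_vb=(16,46),face_br=(16,0),face_rg=(16,-46)).items():
    c,s=np.cos(-.197),np.sin(-.197);x=.5191+(c*l[0]-s*l[1])/1e3;y=-.0673+(s*l[0]+c*l[1])/1e3
    q=np.array(m['extrinsics'])@[x,y,.042,1];a=q[0]/-q[2];b=-q[1]/-q[2];k=1+m['k1']*(a*a+b*b);K=np.array(m['mtx'])
    u=K[0,0]*a*k+K[0,2];v=K[1,1]*b*k+K[1,2];print(n,round(u),round(v),pt('w2',round(u),round(v))[:3].round(4))
E
```

```text
6.625 [ 0.48139748 -0.06054166  0.14778391] [ 9.95076609e-01 -9.91086741e-02  2.57193180e-05  1.07753883e-04] [ 0.14065316 -0.72972519 -0.06272316]
v 176 125 [ 0.5485 -0.0022  0.0398]
b 230 125 [ 0.5393 -0.048   0.04  ]
r 283 125 [ 0.5303 -0.0927  0.0405]
g 337 125 [ 0.5221 -0.1368  0.0476]
face_vb 203 125 [ 0.5436 -0.0237  0.0323]
face_br 257 125 [ 0.5342 -0.0707  0.0324]
face_rg 310 125 [ 0.525  -0.1168  0.0322]
```

View pics/w2.png

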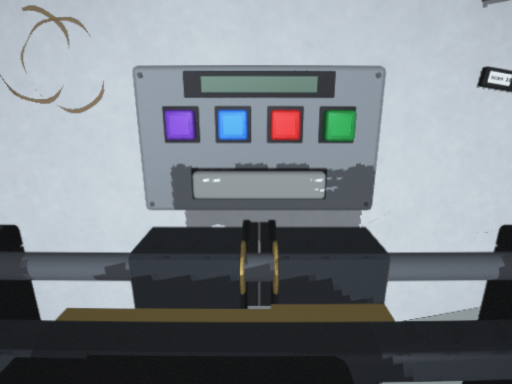

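The wrist view shows violet (180,124), blue (232,124) and red (286,124) pressed. Depth puts them about 8 mm over the face, with green still up at about 15 mm. Bar next.

Call:
arm_command --pt "0 0 5 0 0" --pt "0 0 9 0 0" --pt "0 0 10.2 0 0" --pt "0 0 10.7 0 0" --pt "0 0 11 0 0"

```text
time: 7.25
position: [0.4815, -0.061, 0.039]
tool_rot: [0.995, -0.099, -0.0, 0.0]
ft_force: [-6.7, -0.3, 25.4]
grip_width: 0.0007
```

Call:
arm_command --pt "0 0 0.2 0 0" --pt "0 0 0.4 0 0" --pt "0 0 0.4 0 0"

```text
time: 7.62
position: [0.4815, -0.061, 0.0388]
tool_rot: [0.995, -0.099, 0.001, 0.001]
ft_force: [-8.9, 0.9, 37.7]
grip_width: 0.0005
```

```bash
python3 - <<'E'
from h import *
save('top','t1');save('wrist','w3')
o=robot.get_obs();print(o['time'],o['position'],o['ft_force'])
for tag in('t0','t1'):
  m,p,d=pickle.load(open(tag+'.pkl','rb'))
  for n,l in dict(barL=(-38,45),barR=(-38,-45),barR2=(-38,-35),face=(-10,-90)).items():
    c,s=np.cos(-.197),np.sin(-.197);x=.5185+(c*l[0]-s*l[1])/1e3;y=-.067+(s*l[0]+c*l[1])/1e3
    q=np.array(m['extrinsics'])@[x,y,.042,1];a=q[0]/-q[2];b=-q[1]/-q[2];k=1+m['k1']*(a*a+b*b);K=np.array(m['mtx'])
    u=K[0,0]*a*k+K[0,2];v=K[1,1]*b*k+K[1,2];print(tag,n,round(u),round(v),pt(tag,round(u),round(v))[:3].round(4))
E
```

```text
7.725 [ 0.48152741 -0.06094801  0.03879918] [-8.20036386  0.66388788 36.60032006]
t0 barL 254 214 [ 0.4914 -0.0146  0.0462]
t0 barR 285 221 [ 0.4713 -0.1036  0.0449]
t0 barR2 282 220 [ 0.4742 -0.095   0.045 ]
t0 face 302 214 [ 0.491  -0.1538  0.0343]
t1 barL 254 214 [ 0.5028 -0.0185  0.4092]
t1 barR 285 221 [ 0.4882 -0.0785  0.3791]
t1 barR2 282 220 [ 0.4902 -0.0727  0.3792]
t1 face 302 214 [ 0.5012 -0.1142  0.3588]
```

View pics/w3.png

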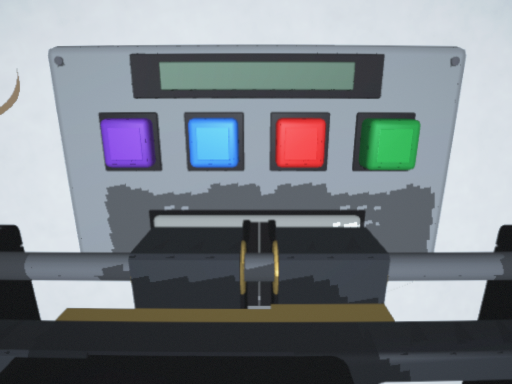

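```bash
python3 - <<'E'
from h import *
for uv in [(190,221),(180,222),(330,222),(200,200),(130,195),(213,140),(300,140),(392,142)]: print(uv,pt('w3',*uv)[:3].round(4))
for uv in [(258,184),(230,190),(257,150)]: print('w2',uv,pt('w2',*uv)[:3].round(4))
E
```

```text
(190, 221) [ 0.4984 -0.0261  0.0369]
(180, 222) [ 0.4987 -0.0202  0.0364]
(330, 222) [ 0.482  -0.1043  0.0367]
(200, 200) [ 0.5081 -0.0335  0.0319]
(130, 195) [0.519  0.0051 0.0324]
(213, 140) [ 0.5406 -0.0503  0.0398]
(300, 140) [ 0.5317 -0.0945  0.0403]
(392, 142) [ 0.5228 -0.1386  0.0474]
w2 (258, 184) [ 0.4837 -0.0614  0.0429]
w2 (230, 190) [ 0.4832 -0.0355  0.0429]
w2 (257, 150) [ 0.5123 -0.0662  0.032 ]
```

Depth shows the bar 6 mm lower than before (10.9 → 4.8 mm over the face), so it is fully down. Releasing.

Call:
arm_command --pt "0 0 -3 0 0" --pt "0 0 -8 0 0" --pt "0 0 -14 0 0" --pt "0 0 -14 0 0" --pt "0 0 -14 0 0"

```text
time: 8.35
position: [0.4819, -0.0608, 0.1747]
tool_rot: [0.995, -0.099, 0.001, 0.0]
ft_force: [0.1, 0.2, -0.1]
grip_width: 0.0004
```

```bash
python3 - <<'E'
from h import *
save('wrist','w4');save('scene','s1')
o=robot.get_obs();print(o['time'],o['position'],o['ft_force'],abs(np.array(o['joint_velocities'])).max())
m,p,d=pickle.load(open('w4.pkl','rb'))
for n,l in dict(v=(16,69),b=(16,23),r=(16,-23),g=(16,-69),face_br=(16,0),bar=(-38,0),barL=(-38,40)).items():
    c,s=np.cos(-.197),np.sin(-.197);x=.5191+(c*l[0]-s*l[1])/1e3;y=-.0673+(s*l[0]+c*l[1])/1e3
    q=np.array(m['extrinsics'])@[x,y,.042,1];a=q[0]/-q[2];b=-q[1]/-q[2];k=1+m['k1']*(a*a+b*b);K=np.array(m['mtx'])
    u=K[0,0]*a*k+K[0,2];v=K[1,1]*b*k+K[1,2];print(n,round(u),round(v),pt('w4',round(u),round(v))[:3].round(4))
E
```

```text
8.45 [ 0.48076491 -0.06043575  0.17299299] [ 0.28898407  0.43019967 -0.5983657 ] 0.018955432987378167
v 183 127 [ 0.548  -0.0025  0.0406]
b 231 127 [ 0.5389 -0.0472  0.0399]
r 280 127 [ 0.5298 -0.0928  0.0405]
g 329 127 [ 0.5214 -0.1371  0.0474]
face_br 256 127 [ 0.5337 -0.0703  0.0323]
bar 256 182 [ 0.4822 -0.0599  0.043 ]
barL 216 182 [ 0.4901 -0.0213  0.0436]
```

View pics/s1.png

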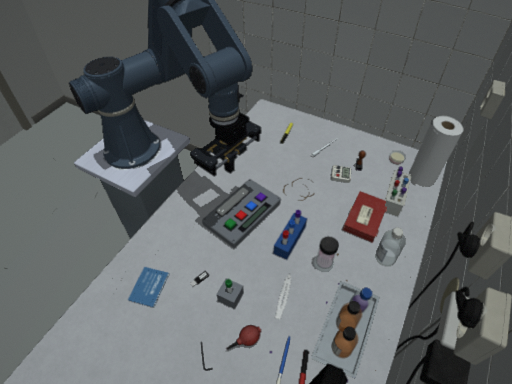

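The scene view shows the tubes, stand and bystanders where they were, the bar back up, and the gripper clear of everything.

```bash
python3 -c "
from rig import robot
print(robot.hand_in())"
```

```text
the job is handed in; nothing more can be done
None
```

I pressed violet, blue and red in that order, matching the rack from left to right. Then I pressed the white bar to its stop and released it, and handed the job in at about 8.5 s.

**Keys:** after release, the wrist depth shows all three about 8 mm over the keypad face, which is fully home. Each reached its stop at about 19 N. Green, the tube in the grey stand, is untouched at about 15 mm.

**Bar:** it measured 6 mm lower while pressed, with about 37 N at the stop, and is back up at about 11 mm.

**Rest of the desk:** the last scene picture shows the tubes and everything else where they were, and the gripper is about 13 cm above the keypad, touching nothing.

**Disagreements:**
- The top and wrist cameras placed the keypad about 2 mm apart, so I used the average.
- A rough reading from the scene camera was about 8 mm off the top camera, which I ignored because I had read whole key blobs rather than their top faces.
- While pressing the keys, the measured tip height was about 2 mm below the nominal stop. The depth check afterwards showed the keys at the right height.

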